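# Clear the stripping plate and wedge up a cover

### The job

Pick up the red scraper block and with it wipe the three loose chips off the aluminium plate into the blue catch tray on its right side, then stand the scraper back on the bench. Then take the yellow wedge and, with it flat on the plate, push its thin nose under the middle of the green cover's front edge until that edge is lifted about 5 mm (not over 10 mm), and finish still gripping the wedge there so that it alone carries the cover. Move chips with the scraper only (not with the gripper or the wedge), and leave the other things on the bench alone.

Things in the scene. Friction and masses are not known exactly. Their poses are not given: they have to be found in the camera images.
- fixture: Fixed fixture, yaw within 0.2 rad: aluminium plate 300 (x) x 160 (y) x 22 high; origin at the centre of its underside, on the bench; +x points away from the robot. A blue catch tray adjoins its right (-y) side. The far part (x 10 to 148) carries the green cover; the near part (x -150 to 10) is free but for three chips, centres within x -115 to -35, y -48 to 48
- tray (a point): Centre of the open blue catch tray's inner floor, at fixture x -75, y -116, z 3. Inside it spans fixture x -147 to -3, y -152 to -80 (the plate's edge); its 3 mm thick outer walls end 16 mm above the bench, 6 mm lower than the plate's top
- lip (a point): Lower front edge of the green cover, mid-width: at fixture x 10, y 0, z 28 when closed, 6 mm above the plate's top. Cover 138 long (x), 120 wide; flange 5 thick; finned hood, 22 mm behind the front edge, rises to 45 mm above the underside. Under the front 55 mm is an open gap 6 mm high; behind that it rests on a base pan
- cover (a joint): Hinge angle (rad) of the green cover about a level axis along fixture y at its far lower edge, 138 mm behind its front edge: 0 closed, grows as the front edge rises; 0.036 is a 5 mm lift of that edge. It falls back by its own weight, 2 to 6 N at the front edge
- wedge: Loose yellow wedge 110 long (x), 34 wide (y), 80 to 170 g, on the bench to one side of the fixture; origin: centre of underside. Nose to +x, roughly away from the robot (yaw within 0.4 rad). From the nose (x 55) the top slopes straight from 2.5 mm up to 23.5 mm high over 70 mm (0.3 mm per mm); behind is the tail block, x -55 to -15, 42 high, to be gripped across y
- wedge_nose (a point): Middle of the wedge's nose edge at its underside (wedge x 55)
- scraper: Loose red scraper block, 150 g, standing on its black rubber foot on the bench, on the other side of the fixture from the wedge; origin: centre of underside. Foot 110 long (x), 26 wide (y), 24 high; above it a grip rib 80 long, 20 wide, up to 70 mm high, to be gripped across y. Its x points roughly away from the robot (yaw within 0.4 rad)
- chip0_center (a point): Centre of the loose black plastic chip, 22 x 14 x 8 mm, 12 g, lying flat anywhere on the free near part of the plate
- chip0: The black chip; origin at the centre of its underside
- chip1_center (a point): Centre of the loose blue plastic chip, 19 x 14 x 8 mm, 12 g, lying flat anywhere on the free near part of the plate
- chip1: The blue chip; origin at the centre of its underside
- chip2_center (a point): Centre of the loose orange plastic chip, 20 x 14 x 8 mm, 12 g, lying flat anywhere on the free near part of the plate
- chip2: The orange chip; origin at the centre of its underside
- screwdriver: Black-handled screwdriver lying to the right, about 200 long; a bystander, leave alone
- pliers: Orange-handled pliers lying to the left, about 180 long; a bystander, leave alone
- circuit_board: Green circuit board 100 x 80, up to 22 high, to the right; a bystander, leave alone
- screw_cup: Grey cup, 72 across, 50 high, to the left; a bystander, leave alone
- connector: Black connector block 60 x 30 x 28 to the right; a bystander, leave alone
- relay: White relay 45 x 35 x 46 to the left; a bystander, leave alone
Not all that is in view belongs to the job. Leave any brown look-alike of the wedge alone. There is more than one size of the scraper; the one meant has the size given above.

How it is judged:
On the way, in this order (a step that is already met when the one before it is completed fails the run):
1. all three chips lie in the catch tray, wiped there with the held scraper, the cover still closed (y of chip0_center in the frame of fixture between -0.155 and -0.08 m and x of chip0_center in the frame of fixture between -0.152 and 0.002 m and z of each of chip0_center, chip1_center, chip2_center in the frame of fixture below 0.022 m and y of chip1_center in the frame of fixture between -0.155 and -0.08 m and x of chip1_center in the frame of fixture between -0.152 and 0.002 m and y of chip2_center in the frame of fixture between -0.155 and -0.08 m and x of chip2_center in the frame of fixture between -0.152 and 0.002 m and value of joint cover below 0.006 rad and contact force between the fingers and scraper above 0.5 N), for 0.2 s.
2. the scraper is released, standing on the bench, the cover still closed (height (world z) of scraper below 0.006 m and angle between scraper's own z axis and vertical below 0.2 rad and contact force between the fingers and scraper below 0.2 N and value of joint cover below 0.006 rad), for 0.2 s.
3. the gripped wedge, flat on the plate, carries the cover with its front edge lifted 2 to 10 mm (value of joint cover between 0.0145 and 0.073 rad and contact force between wedge and cover above 0.5 N and contact force between each of the arm, the fingers and cover below 0.3 N and contact force between the fingers and wedge above 1 N and z of wedge in the frame of fixture below 0.026 m and angle between wedge's own z axis and vertical below 0.1 rad and y of wedge_nose in the frame of fixture between -0.025 and 0.025 m), for 0.2 s.
At the end, for the whole second after the job is handed in: Chips lie in the tray; the scraper stands released on the bench (tilt < 0.2 rad); fingers hold the wedge flat on the plate (within 4 mm, 0.1 rad), nose within 25 mm of mid-width; it alone carries the cover, whose front edge is lifted 2 to 10 mm (joint 0.0145 to 0.073) and still (all of step 3 and y of chip0_center in the frame of fixture between -0.155 and -0.08 m and x of chip0_center in the frame of fixture between -0.152 and 0.002 m and z of each of chip0_center, chip1_center, chip2_center in the frame of fixture below 0.022 m and y of chip1_center in the frame of fixture between -0.155 and -0.08 m and x of chip1_center in the frame of fixture between -0.152 and 0.002 m and y of chip2_center in the frame of fixture between -0.155 and -0.08 m and x of chip2_center in the frame of fixture between -0.152 and 0.002 m and height (world z) of scraper below 0.006 m and angle between scraper's own z axis and vertical below 0.2 rad and contact force between the fingers and scraper below 0.2 N and angular speed of cover below 0.05 rad/s and linear speed of wedge below 0.02 m/s); the arm keeps its last pose, push and grip.
It fails at once if the cover's front edge is lifted more than 11 mm (value of joint cover above 0.08 rad).
It fails at once if a chip is touched by the robot or the wedge (contact force between any of the fingers, the arm, wedge and chip0 above 0.5 N or contact force between any of the fingers, the arm, wedge and chip1 above 0.5 N or contact force between any of the fingers, the arm, wedge and chip2 above 0.5 N).
It fails at once if the robot itself lifts the cover (contact force between any of the fingers, the arm, scraper and cover above 3 N).
It fails at once if another thing on the bench is shifted more than 20 mm (distance of any of screwdriver, pliers, circuit_board, screw_cup, connector, relay from where it was at the start of the episode above 0.02 m).
It also fails if it takes over 67 s, if anything falls off the work surface, if the arm or the gripper's body presses on something with over 40 N, if the wrist force passes 120 N, or if a joint passes its speed limit or range.

### The arm

A 6-joint arm with a two-finger parallel gripper is mounted at the origin on the work surface. World frame = base frame: x ahead of the robot, y to its left, z up, the work surface at z = 0. Lengths are in m, angles in rad, forces in N, time in s.
With the tool pointing down it reaches from about 0.25 to 0.8 m from the base axis. Payload 3.9 kg.
Tool frame: the origin (TCP) lies midway between the tips of the shut fingers; the grasp point (between the pads) lies 19 mm behind it (arm.tcp_to_grasp is the z of the grasp point in the tool frame, in m); z points along the fingers, y is the direction in which the jaws open and shut (so a half turn about z gives the same grasp; the last joint's range is limited). The gripper opens to 85 mm and grips with 20 to 120 N. Pads are 22 mm wide; open, the fingers measure 114 mm over their backs; the gripper's body (76 mm by 85 mm) begins 54 mm behind the grasp point. The pads swing forward as they close: fully open they stand 13 mm farther back than shut.
Start: joints at [-1.109, 0.26, -0.138, 1.173, 0, 1.571], TCP at [0.234, -0.47, 0.231] pointing down, gripper open.
Joint ranges: [-2.78, 2.78], [-0.83, 1.72], [-1.28, 1.37], [-1.9, 2.12], [-1.57, 1.48], [-3.14, 3.14]. Speed limits (rad/s): [2.57, 2.57, 3.14, 3.14, 3.14, 3.14].

### API

Orientations are given as a unit quaternion [w, x, y, z].
In Python, from bench import arm, vision, workorder gives the robot as it stands.
- The arm moves only by the shell command python3 -m crank 'ROWS'. ROWS is a JSON object of lists of equal length, an entry for each row: "offset": the shift along the tool's x, y, z in mm, a list of three; "turn": the turn, a rotation vector about the tool's x, y, z in rad, a list of three; "claw": the finger opening in mm, from 0 to 85.4. A call has 1 to 5 rows; each row is the pose to reach, as a shift and turn from the pose measured when the call began, along the tool's axes at that moment; what a row does not reach only later rows make up. A row lasts 1/10 s, in which the tool goes at most 50 mm and 8.59 degrees, less where a joint would pass 70% of its speed; a pose out of reach is approached as far as the arm can. A call with a gripper value outside its range is refused whole. The fingers move at their own pace and stop on an object; the grip force is fixed at half the most. Time passes only in rows, so rows that repeat a pose let the fingers close. It gives the time, the measured TCP pose, the force and the opening at its end, in the units of the state.
- arm.sense(): the state, without advancing time (a new reading comes with each control period).
- vision.get_image(name): name is "scene" or "side" or "wrist"; returns (picture, depth): 420x560x3 uint8, blue, green, red; 420x560 float32, m along the optical axis (not along the pixel's ray), 0 where there is no reading.
- vision.camera_params(name): a dict with "K" (3x3 intrinsics, pixels), "eye" and "attitude" of the camera in the world. Camera axes: x right, y down, z forward; pixel columns grow to the right and rows downward; lengths in m; the calibration is good to about 2 mm. A picture is of the moment at which its call begins: read the wrist's pose just before it. camera_params takes no time and is no camera call; for the wrist camera it gives the pose at the moment of the call.
- workorder.close_job(): hands the job in, once; it reports no verdict.
The state is a dict: "time_s": time; "joints": joint angles; "qd": joint speeds; "joint_efforts": joint torques, N m; "tool_pos": TCP position; "tcp_rot": TCP orientation; "wrist_force": force on the tool from outside, world axes, zero at the start; "ft_torque": the same for the moment, N m; "width": finger opening in m.
Only numpy, scipy, OpenCV 4.12 (cv2) and the standard library are available. Lean on these libraries where they do the work, as an engineer would, in place of code of your own. Each camera call takes 0.05 s, during which the arm holds its last target. There are 200 camera calls.

## Working session

There is one attempt and no reset: what is moved stays moved. The work goes in short steps, Python scripts to look and compute and a shell command to move; the robot and the scene stay as the last step left them, time stands still between calls to the robot, and variables do not carry over. Pictures are saved under pics/ and viewed, about 8 in all and at most 12, crops included, and the job is handed in when it is done.

```bash
mkdir -p pics; ls; python3 - <<'E'
from bench import arm, vision, workorder
import cv2,numpy as np
print(arm.sense(), arm.tcp_to_grasp)
for n in("scene","side"):
    p,d=vision.get_image(n); cv2.imwrite(f"pics/{n}0.png",p); np.save(f"pics/{n}0.npy",d); np.save(f"pics/{n}0c.npy",p)
    print(n,vision.camera_params(n))
E
```

```text
pics
{'time_s': 0.0, 'joints': array([-1.10901529e+00,  2.60652305e-01, -1.39382009e-01,  1.17266473e+00,
        1.41091798e-05,  1.57078656e+00]), 'qd': array([ 0.00322432,  0.00065455,  0.00115446,  0.0006286 ,  0.00018492,
       -0.00106699]), 'joint_efforts': array([-2.10240330e-03, -4.05675673e+01,  2.53924245e+01,  1.87496783e-02,
       -1.62113292e-04,  2.22393581e-06]), 'tool_pos': array([ 0.23361485, -0.46940803,  0.23047661]), 'tcp_rot': array([-9.27725754e-04,  9.73461434e-01,  2.28849147e-01, -2.10840788e-04]), 'wrist_force': array([-0.53982044,  0.41096658, -1.42863058]), 'ft_torque': array([-0.02839323, -0.00404293, -0.01493578]), 'width': 0.08560651954205512} -0.0187
scene {'K': array([[497.15103197,   0.        , 278.11372951],
       [  0.        , 497.15103197, 213.52273247],
       [  0.        ,   0.        ,   1.        ]]), 'eye': array([1.34578017, 0.57031653, 1.27868069]), 'attitude': array([-0.15648676,  0.42627349,  0.84216549, -0.29079218])}
side {'K': array([[520.51648606,   0.        , 278.63079815],
       [  0.        , 520.51648606, 204.07521983],
       [  0.        ,   0.        ,   1.        ]]), 'eye': array([-0.10673934, -0.95396597,  1.42116079]), 'attitude': array([-0.32965466,  0.89489417, -0.28567245,  0.09425222])}
```

View pics/scene0.png

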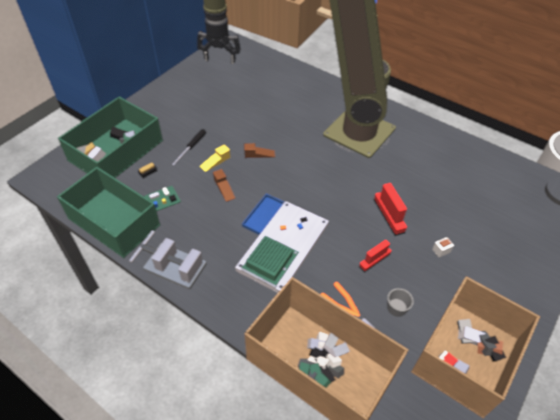

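View pics/side0.png

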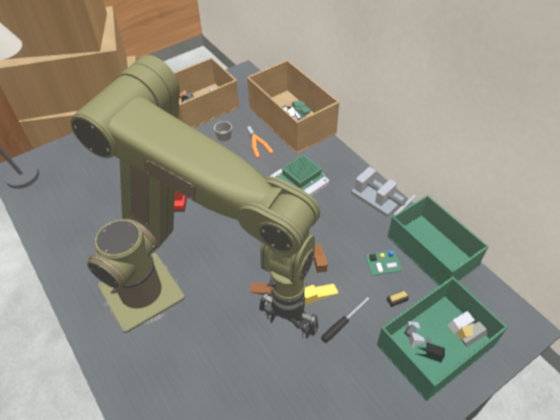

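The scene view shows two scraper candidates: a large red one at (390,205) and a small red one at (376,255). The yellow wedge is at (215,158), with brown look-alikes at (260,152) and (223,185). The plate is at (285,240), its tray at (265,213) and the chips around (283,228), (300,227) and (304,219). The side view is partly blocked by the arm.

```bash
cat > h.py <<'E'
from bench import arm, vision
import cv2,numpy as np
from scipy.spatial.transform import Rotation as R
def rot(q): return R.from_quat(np.roll(q,-1))
def shot(n,f=None):
    c=vision.camera_params(n); p,d=vision.get_image(n)
    if f: cv2.imwrite(f"pics/{f}.png",p)
    return c,p,d
def cloud(c,d):
    v,u=np.mgrid[:420,:560]; K=c["K"]
    P=np.dstack([(u-K[0,2])/K[0,0]*d,(v-K[1,2])/K[1,1]*d,d])
    return P@rot(c["attitude"]).as_matrix().T+c["eye"]
def proj(c,X):
    q=rot(c["attitude"]).inv().apply(np.atleast_2d(X)-c["eye"]); q=q@c["K"].T
    return q[:,:2]/q[:,2:]
def hsv(p): return cv2.cvtColor(p,cv2.COLOR_BGR2HSV)
MASK=dict(red=lambda h:((h[...,0]<5)|(h[...,0]>174))&(h[...,1]>170)&(h[...,2]>90),
 yellow=lambda h:(abs(h[...,0]*1.-27)<5)&(h[...,1]>150)&(h[...,2]>120),
 blue=lambda h:(abs(h[...,0]*1.-112)<10)&(h[...,1]>150)&(h[...,2]>70),
 green=lambda h:(abs(h[...,0]*1.-75)<18)&(h[...,1]>100)&(h[...,2]>30),
 orange=lambda h:(abs(h[...,0]*1.-12)<6)&(h[...,1]>170)&(h[...,2]>150),
 white=lambda h:(h[...,1]<40)&(h[...,2]>130))
def blobs(c,p,d,name,amin=8,box=(0.1,0.9,-.6,.6)):
    W=cloud(c,d); m=MASK[name](hsv(p))&(d>0)&(W[...,0]>box[0])&(W[...,0]<box[1])&(W[...,1]>box[2])&(W[...,1]<box[3])&(W[...,2]>-.01)&(W[...,2]<.12)
    n,l,s,ce=cv2.connectedComponentsWithStats(m.astype(np.uint8),connectivity=8)
    for i in range(1,n):
        if s[i,4]<amin: continue
        X=W[l==i]; r=cv2.minAreaRect((X[:,:2]*1000).astype(np.float32))
        print(name,"px",ce[i].round(),"n",s[i,4],"rect mm",np.round(r[0]),np.round(r[1]),round(r[2],1),"z",np.round(np.percentile(X[:,2],[2,50,98])*1000,1))
E
python3 - <<'E'
from h import *
c=vision.camera_params("scene");p=np.load("pics/scene0c.npy");d=np.load("pics/scene0.npy")
W=cloud(c,d); print(W[[100,300,150],[250,150,300]])
for n in("red","yellow","blue","green","orange","white"): blobs(c,p,d,n)
E
```

```text
[[ 0.10754192 -0.44364102  0.00247442]
 [ 0.77562885 -0.52802577 -0.75278498]
 [ 0.21792697 -0.12468158 -0.00281785]]
red px [392. 208.] n 829 rect mm [306. 285.] [157.  36.] 54.9 z [ 13.   60.6 104.3]
red px [376. 255.] n 378 rect mm [485. 336.] [ 25. 107.] 70.8 z [15.3 46.  72.5]
yellow px [219. 157.] n 27 rect mm [ 448. -314.] [46. 31.] 18.6 z [ 7.6 23.2 42.2]
blue px [262. 214.] n 624 rect mm [545. -52.] [151.  64.] 7.8 z [-4.2  2.2 14.8]
blue px [155. 203.] n 9 rect mm [ 749. -321.] [86.  6.] 55.8 z [14.5 21.2 98.2]
white px [180. 156.] n 70 rect mm [ 508. -450.] [104.  29.] 11.3 z [-8.3 11.  20.3]
white px [165. 191.] n 53 rect mm [ 660. -375.] [51. 19.] 63.3 z [-4.7  7.  15.9]
white px [154. 195.] n 59 rect mm [ 696. -395.] [37. 36.] 67.4 z [-3.2  9.  15.7]
white px [287. 240.] n 2870 rect mm [597.  71.] [327. 177.] 5.4 z [-0.9 21.1 34.9]
white px [148. 237.] n 61 rect mm [ 847. -267.] [72. 43.] 8.2 z [-0.5 47.4 53.3]
white px [442. 247.] n 232 rect mm [307. 480.] [57. 85.] 67.0 z [-4.1 25.9 43.7]
white px [162. 249.] n 271 rect mm [ 847. -197.] [119.  78.] 12.3 z [-2.7 78.3 84.6]
white px [138. 249.] n 22 rect mm [ 893. -264.] [51. 23.] 67.2 z [-3.   4.6 52.6]
white px [184. 265.] n 689 rect mm [ 839. -114.] [138. 102.] 12.0 z [ 8.8 22.2 82.8]
white px [399. 301.] n 248 rect mm [572. 457.] [104.  71.] 27.8 z [-1.9  8.6 53.6]
white px [367. 322.] n 37 rect mm [679. 422.] [41. 19.] 77.1 z [-4.1 11.8 17.1]
white px [327. 350.] n 874 rect mm [825. 373.] [104. 114.] 44.0 z [30.  45.5 57.5]
```

Scraper candidates: big red at (392,208), about 157 long and 105 high, rejected. Small red at (376,255), about 107 x 25 and 72 high, matches the description. Wedge: yellow at (215,158); the brown ones at (260,152) and (223,185) are rejected. Next I go for a closer look with the wrist camera.

```bash
cat >> h.py <<'E'
def plan(x,y,z,yaw=None):
    s=arm.sense(); r=rot(s["tcp_rot"]); o=r.inv().apply(np.array([x,y,z])-s["tool_pos"])*1000
    t=np.zeros(3)
    cur=r.apply([1,0,0]); cy=np.arctan2(cur[1],cur[0])
    if yaw is None: yaw=cy
    T=R.from_euler("z",yaw)*R.from_euler("x",np.pi); t=(r.inv()*T).as_rotvec()
    print("at",s["tool_pos"].round(4),"yaw",cy.round(4),"t",round(s["time_s"],2),"F",s["wrist_force"].round(1),"w",round(s["width"]*1000,1),"-> offset",o.round(1),"turn",t.round(4))
E
python3 -m crank '{"offset":[[50,-25,-25],[95,-45,-45],[140,-70,-70],[185,-90,-95],[230,-112,-120]],"turn":[[0,0,0.1],[0,0,0.2],[0,0,0.3],[0,0,0.33],[0,0,0.33]],"claw":[85,85,85,85,85]}'
python3 - <<'E'
from h import *
c,p,d=shot("wrist","w1"); print(c); blobs(c,p,d,"yellow",100); blobs(c,p,d,"white",500); blobs(c,p,d,"blue",300)
plan(0.42,0.12,0.40,0.1)
E
```

```text
time_s: 0.6
tool_pos: [0.3723, -0.2883, 0.3367]
tcp_rot: [-0.001, 0.998, 0.065, -0.001]
wrist_force: [0.2, -0.8, -0.2]
width: 0.0851
{'K': array([[295.12243765,   0.        , 277.22309829],
       [  0.        , 295.12243765, 207.4464673 ],
       [  0.        ,   0.        ,   1.        ]]), 'eye': array([ 0.44770071, -0.27863826,  0.47865809]), 'attitude': array([ 0.11210861,  0.74345346, -0.6517698 , -0.0995226 ])}
yellow px [449.   7.] n 172 rect mm [ 615. -484.] [16. 19.] 76.9 z [25.9 27.5 29.1]
yellow px [314. 120.] n 1833 rect mm [ 450. -334.] [ 34. 110.] 76.1 z [ 1.9 18.3 42.8]
white px [51. 40.] n 7117 rect mm [507.  57.] [102. 143.] 5.6 z [10.  21.3 23.2]
white px [379.  84.] n 552 rect mm [ 527. -404.] [142.  88.] 66.3 z [-1.9 13.4 16.6]
blue px [126.  40.] n 4287 rect mm [520. -49.] [107.  77.] 5.6 z [ 0.5  2.6 15.8]
at [ 0.3772 -0.2843  0.3404] yaw 0.1376 t 0.65 F [5.4 2.7 1.6] w 85.0 -> offset [  98.3 -394.7  -58. ] turn [-0.0024 -0.0075  0.0376]
```

View pics/w1.png

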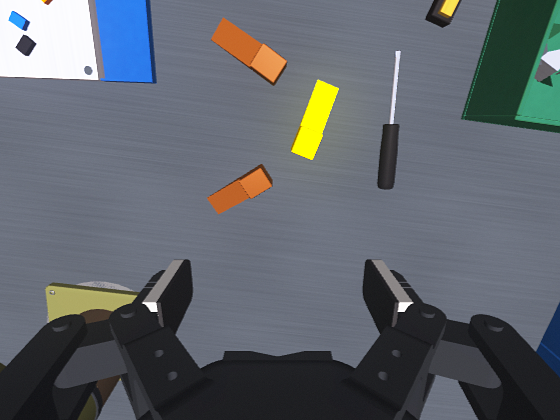

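The wrist view shows the yellow wedge, nose at (327,85) and tail at (303,155). Two brown look-alikes flank it at (248,50) and (240,188), and the screwdriver is at (390,140). The plate corner is at (100,80) with the blue tray beside it. The rect fit puts the wedge at (450,-334) mm, yaw about -13.9°. Now the plate and scraper.

```bash
python3 -m crank '{"offset":[[10,-50,-6],[22,-97,-12],[35,-145,-20],[48,-193,-26],[60,-240,-30]],"turn":[[0,0,0],[0,0,0],[0,0,0],[0,0,0],[0,0,0.04]],"claw":[85,85,85,85,85]}' >/dev/null
python3 -m crank '{"offset":[[10,-50,-6],[20,-97,-12],[30,-145,-20],[38,-175,-26],[38,-180,-26]],"turn":[[0,0,0],[0,0,0],[0,0,0],[0,0,0],[0,0,0]],"claw":[85,85,85,85,85]}'
python3 -m crank '{"offset":[[0,0,0],[0,0,0]],"turn":[[0,0,0],[0,0,0]],"claw":[85,85]}' >/dev/null
python3 - <<'E'
from h import *
c,p,d=shot("wrist","w2"); np.savez("pics/w2",p=p,d=d,**c)
for n,a in(("red",200),("white",2000),("blue",50),("orange",50),("green",2000)): blobs(c,p,d,n,a)
W=cloud(c,d); h=hsv(p); m=(h[...,2]<60)&(d>0)&(W[...,2]>.024)&(W[...,2]<.034)&(W[...,0]<.6)
l=cv2.connectedComponentsWithStats(m.astype(np.uint8))
for i in range(1,l[0]):
  if l[2][i,4]>30: print("dark",l[2][i,4],l[3][i].round(),W[l[1]==i].mean(0).round(4))
plan(.485,.336,.2)
E
```

```text
time_s: 1.65
tool_pos: [0.4318, 0.0799, 0.397]
tcp_rot: [-0.021, 0.997, 0.077, 0.002]
wrist_force: [0.2, -0.0, -0.9]
width: 0.0848
red px [140. 110.] n 1854 rect mm [482. 347.] [ 59. 116.] 72.8 z [ 9.2 50.5 70.7]
red px [158. 220.] n 3479 rect mm [275. 306.] [167. 103.] 54.7 z [ 13.5  71.  102.1]
white px [302.  89.] n 10930 rect mm [568.  73.] [229. 169.] 5.5 z [19.1 21.4 23.4]
blue px [372. 106.] n 4188 rect mm [542. -48.] [155.  73.] 5.6 z [ 0.6  2.7 16.1]
blue px [293. 107.] n 84 rect mm [524.  83.] [17. 12.] 60.9 z [27.6 29.5 31. ]
orange px [164.  15.] n 186 rect mm [635. 312.] [77. 15.] 71.8 z [ 9.  12.7 15.4]
orange px [455. 116.] n 141 rect mm [ 544. -196.] [45. 33.] 62.5 z [ 1.   4.6 14.2]
orange px [500. 147.] n 495 rect mm [ 514. -257.] [39. 33.] 63.8 z [39.6 41.5 43.5]
orange px [465. 242.] n 369 rect mm [ 346. -257.] [33. 38.] 40.0 z [39.7 41.7 43.5]
orange px [429. 249.] n 621 rect mm [ 311. -215.] [34. 69.] 39.5 z [ 2.2 13.1 23.1]
green px [308.  22.] n 3151 rect mm [645.  82.] [ 62. 119.] 6.7 z [30.8 64.6 73.3]
dark 117 [79. 38.] [0.575  0.4341 0.029 ]
dark 68 [486. 148.] [ 0.5086 -0.2442  0.0287]
dark 73 [276. 345.] [0.05   0.0388 0.0288]
at [0.4314 0.0793 0.3966] yaw 0.1533 t 1.9 F [ 0.4 -0.7  0.8] w 85.0 -> offset [  91.1 -237.3  207. ] turn [-0.0408 -0.0056  0.0001]
```

View pics/w2.png

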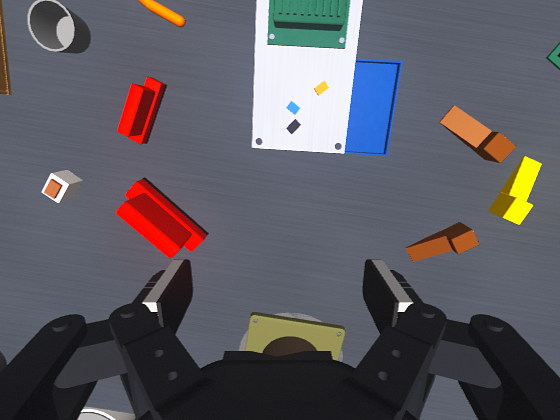

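The view shows the target scraper at (142,110) and the larger red one at (160,218). The plate is at (300,75) with chips blue (293,107), black (294,126) and orange (321,88). The tray is at (375,105), the cover at (308,22), and the pliers and cup are top left. Next, the precise fits.

```bash
cat > fit.py <<'E'
from h import *
z=np.load("pics/w2.npz"); c={k:z[k] for k in("K","eye","attitude")}; p,d=z["p"],z["d"]; W=cloud(c,d); h=hsv(p)
def fit(m,nm,q=0.5):
    X=W[m]; r=cv2.minAreaRect((X[:,:2]*1000).astype(np.float32)); 
    print(nm,len(X),np.round(r[0],1),np.round(r[1],1),round(r[2],1)); return X
Z=W[...,2]; 
red=MASK["red"](h)&(abs(W[...,0]-.485)<.09)&(abs(W[...,1]-.34)<.09)&(d>0)
fit(red&(Z>.066)&(Z<.074),"scr top"); fit(red&(Z<.03)&(Z>.02),"scr foot")
pl=MASK["white"](h)&(Z>.019)&(Z<.0245)&(W[...,0]<.61)&(abs(W[...,1])<.2)
X=fit(pl,"plate")
e=cv2.Canny(p,60,150)
for yaw in (.08,.09,.096,.105,.115):
    A=X[:,:2]@R.from_euler("z",-yaw).as_matrix()[:2,:2].T*1000
    # edge sharpness: spread of edge rows
    b=np.round(A[:,0]/8); lo=[];hi=[]
    for k in np.unique(b)[3:-3]:
        y=A[b==k,1]; lo.append(y.min());hi.append(y.max())
    print(yaw,"x",np.percentile(A[:,0],[.3,1]).round(1),"y lo",np.median(lo).round(1),np.std(lo).round(2),"hi",np.median(hi).round(1),np.std(hi).round(2))
for nm,(u,v) in dict(blk=(294,126),blue=(293,107),org=(321,88)).items():
    s=(np.hypot(W[...,0]-W[v,u,0],W[...,1]-W[v,u,1])<.022)&(Z>.026)&(Z<.036)
    fit(s,nm)
E
python3 fit.py
```

```text
scr top 682 [479.8 331.2] [20.5 79.5] 73.0
scr foot 440 [479.5 330.9] [ 25.9 109.7] 73.0
plate 9122 [536.5  70.7] [162.8 159.7] 5.5
0.08 x [459.6 460.9] y lo -51.5 0.76 hi 106.9 0.89
0.09 x [460.  461.2] y lo -56.8 0.47 hi 101.3 0.6
0.096 x [460.1 461.4] y lo -60.2 0.33 hi 98.0 0.52
0.105 x [460.2 461.5] y lo -65.0 0.56 hi 93.1 0.62
0.115 x [460.1 461.6] y lo -70.4 0.88 hi 87.8 0.81
blk 119 [499.   76.1] [18.8 32.2] 73.5
blue 110 [519.7  79.9] [30.4 18.2] 35.2
org 119 [560.2  42.8] [14.  20.1] 44.5
```

```bash
python3 -c "
from h import *
plan(.4797,.331,.13,-.297)"
```

```text
at [0.4314 0.0793 0.3966] yaw 0.1533 t 1.9 F [ 0.4 -0.7  0.8] w 85.0 -> offset [  84.7 -230.3  276.7] turn [-0.0414  0.0037  0.4504]
```

```bash
python3 -m crank '{"offset":[[10,-40,20],[21,-80,45],[32,-115,75],[43,-150,105],[54,-180,135]],"turn":[[-0.01,0,0.1],[-0.02,0,0.2],[-0.03,0,0.3],[-0.041,0.004,0.42],[-0.041,0.004,0.45]],"claw":[85,85,85,85,85]}'
python3 -c "
from h import *
plan(.4797,.331,.10,-.297)"
```

```text
time_s: 2.4
tool_pos: [0.4372, -0.0128, 0.3265]
tcp_rot: [-0.053, 0.997, -0.053, -0.002]
wrist_force: [0.7, -0.1, -0.5]
width: 0.0849
at [ 0.4372 -0.0128  0.3265] yaw -0.1056 t 2.4 F [ 0.7 -0.1 -0.5] w 84.9 -> offset [   8.2 -320.6  261.7] turn [-0.1044  0.0199  0.1907]
```

```bash
python3 -c "
from h import *
s=arm.sense();print(s['joints'].round(3),s['qd'].round(2),s['tool_pos'])"
```

```text
[-0.107  0.089 -0.111  1.381  0.106  3.141] [-0.51 -0.07 -0.42 -0.34  0.01  0.  ] [ 0.4372324  -0.01284341  0.32646235]
```

Joint 6 is at its limit, so I use the half-turned grasp orientation (tool x pointing back) for the whole job.

```bash
for i in 1; do
python3 -m crank '{"offset":[[0,0,0],[0,0,0],[0,0,0],[0,0,0],[0,0,0]],"turn":[[0,0,-0.15],[0,0,-0.3],[0,0,-0.45],[0,0,-0.6],[0,0,-0.74]],"claw":[85,85,85,85,85]}'; done >/dev/null
python3 -m crank '{"offset":[[0,0,0],[0,0,0],[0,0,0],[0,0,0],[0,0,0]],"turn":[[0,0,-0.15],[0,0,-0.3],[0,0,-0.45],[0,0,-0.6],[0,0,-0.74]],"claw":[85,85,85,85,85]}' >/dev/null
python3 -m crank '{"offset":[[0,0,0],[0,0,0],[0,0,0],[0,0,0],[0,0,0]],"turn":[[0,0,-0.15],[0,0,-0.3],[0,0,-0.45],[0,0,-0.6],[0,0,-0.74]],"claw":[85,85,85,85,85]}'
python3 -c "
from h import *
plan(.4797,.331,.2,2.845);print(arm.sense()['joints'].round(2))"
```

```text
time_s: 3.9
tool_pos: [0.4352, -0.0149, 0.326]
tcp_rot: [-0.025, 0.485, 0.873, 0.046]
wrist_force: [-0.2, -0.1, 0.1]
width: 0.0849
at [ 0.4352 -0.0149  0.326 ] yaw 2.1298 t 3.9 F [-0.2 -0.1  0.1] w 84.9 -> offset [257.4 212.4 161.7] turn [ 0.0858 -0.0653 -0.717 ]
[-0.11  0.09 -0.12  1.38  0.1   0.9 ]
```

```bash
python3 -m crank '{"offset":[[32,26,20],[64,53,40],[96,80,60],[128,106,80],[160,132,100]],"turn":[[0.02,-0.015,-0.14],[0.04,-0.03,-0.28],[0.06,-0.045,-0.42],[0.08,-0.06,-0.56],[0.086,-0.065,-0.7]],"claw":[85,85,85,85,85]}'
python3 -c "
from h import *
plan(.4797,.331,.13,2.845);print(arm.sense()['joints'].round(2))"
```

```text
time_s: 4.4
tool_pos: [0.4626, 0.2012, 0.2476]
tcp_rot: [-0.0, 0.154, 0.988, -0.0]
wrist_force: [1.1, 0.2, -0.0]
width: 0.0848
at [0.4626 0.2012 0.2476] yaw 2.8329 t 4.4 F [ 1.1  0.2 -0. ] w 84.8 -> offset [ 23.1 128.9 117.5] turn [-0.0009 -0.0005 -0.0121]
[ 0.41  0.22 -0.15  1.2  -0.    0.72]
```

```bash
python3 -m crank '{"offset":[[7,38,25],[14,76,55],[20,112,85],[23,129,110],[23,129,117]],"turn":[[0,0,-0.01],[0,0,-0.012],[0,0,-0.012],[0,0,-0.012],[0,0,-0.012]],"claw":[85,85,85,85,85]}' >/dev/null
python3 -m crank '{"offset":[[0,0,0],[0,0,0]],"turn":[[0,0,0],[0,0,0]],"claw":[85,85]}' >/dev/null
python3 - <<'E'
from h import *
c,p,d=shot("wrist","w3"); W=cloud(c,d);h=hsv(p)
m=MASK["red"](h)&(abs(W[...,2]-.07)<.004)
r=cv2.minAreaRect((W[m][:,:2]*1000).astype(np.float32)); print(m.sum(),r,np.median(W[m][:,2]))
plan(.4797,.331,.038,2.845)
E
```

```text
3070 ((415.70233154296875, 323.95782470703125), (205.3748779296875, 48.62990188598633), 7.710629463195801) 0.06929694323652436
at [0.4788 0.3302 0.1281] yaw 2.8451 t 5.15 F [ 0.2  0.8 -0.9] w 84.9 -> offset [-0.9  1.4 90.1] turn [-0.0041 -0.0028  0.0001]
```

View pics/w3.png

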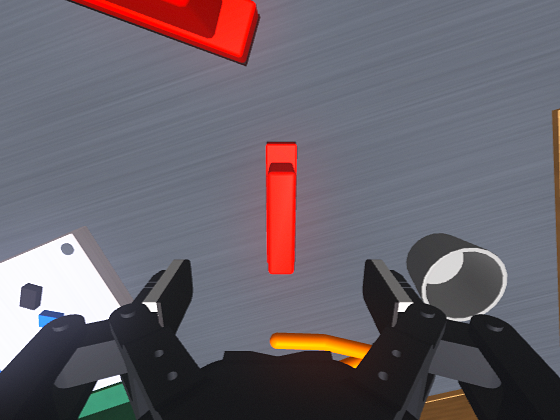

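The wrist view shows the scraper at (281,208), centred between the pads at about 277, with the cup well clear at right (455,275). The rib stands 69–70 mm high, in agreement with the text. Descend and grip.

```bash
python3 -m crank '{"offset":[[0,1,35],[-1,1.4,65],[-1,1.4,85],[-1,1.4,90],[-1,1.4,90]],"turn":[[-0.004,-0.003,0],[-0.004,-0.003,0],[-0.004,-0.003,0],[-0.004,-0.003,0],[-0.004,-0.003,0]],"claw":[85,85,85,85,85]}'
python3 -m crank '{"offset":[[0,0,0],[0,0,0],[0,0,0],[0,0,0],[0,0,0]],"turn":[[0,0,0],[0,0,0],[0,0,0],[0,0,0],[0,0,0]],"claw":[10,10,10,10,10]}'
python3 -m crank '{"offset":[[0,0,0],[0,0,0],[0,0,0],[0,0,0],[0,0,0]],"turn":[[0,0,0],[0,0,0],[0,0,0],[0,0,0],[0,0,0]],"claw":[10,10,10,10,10]}'
python3 -c "
from h import *
plan(.5233,.1246,.15,.096+np.pi)"
```

```text
time_s: 5.65
tool_pos: [0.4802, 0.3304, 0.0388]
tcp_rot: [0.0, 0.148, 0.989, 0.0]
wrist_force: [0.1, 0.2, -0.7]
width: 0.0853
time_s: 6.15
tool_pos: [0.4805, 0.3306, 0.0394]
tcp_rot: [0.001, 0.148, 0.989, 0.0]
wrist_force: [0.3, -0.1, 1.8]
width: 0.0195
time_s: 6.65
tool_pos: [0.4804, 0.3307, 0.0394]
tcp_rot: [0.001, 0.148, 0.989, 0.0]
wrist_force: [-0.4, 0.8, 1.4]
width: 0.0191
at [0.4804 0.3307 0.0394] yaw 2.8442 t 6.65 F [-0.4  0.8  1.4] w 19.1 -> offset [-101.5 -184.4 -110.6] turn [ 0.0006  0.0011 -0.3934]
```

```bash
python3 -m crank '{"offset":[[0,0,-25],[0,0,-60],[-20,-30,-70],[-40,-70,-75],[-60,-110,-75]],"turn":[[0,0,0],[0,0,0],[0,0,-0.1],[0,0,-0.22],[0,0,-0.34]],"claw":[10,10,10,10,10]}' 
python3 -c "
from h import *
plan(.5233,.1246,.10,.096+np.pi)"
```

```text
time_s: 7.15
tool_pos: [0.5063, 0.2073, 0.1152]
tcp_rot: [0.002, -0.025, 1.0, 0.0]
wrist_force: [0.8, 0.0, -0.7]
width: 0.0194
at [0.5063 0.2073 0.1152] yaw -3.0923 t 7.15 F [ 0.8  0.  -0.7] w 19.4 -> offset [-12.9 -83.4  15.2] turn [ 0.0008  0.0032 -0.0467]
```

```bash
python3 -m crank '{"offset":[[-5,-35,2],[-10,-65,5],[-13,-83,10],[-13,-83,15],[-13,-83,15]],"turn":[[0,0,-0.03],[0,0.003,-0.047],[0,0.003,-0.047],[0,0.003,-0.047],[0,0.003,-0.047]],"claw":[10,10,10,10,10]}' 
python3 - <<'E'
from h import *
c,p,d=shot("wrist","w4")
c,p,d=shot("scene"); cv2.imwrite("pics/s4.png",cv2.resize(p[150:310,200:420],None,fx=3,fy=3,interpolation=cv2.INTER_CUBIC))
plan(.5233,.1246,.0625,.096+np.pi)
E
```

```text
time_s: 7.65
tool_pos: [0.5225, 0.1247, 0.0991]
tcp_rot: [-0.001, -0.048, 0.999, 0.0]
wrist_force: [-0.9, 0.0, -1.3]
width: 0.0192
at [0.5229 0.1257 0.0999] yaw -3.0445 t 7.75 F [ 0.4 -0.2 -1.2] w 19.5 -> offset [-0.3 -1.2 37.4] turn [ 0.0011 -0.0006  0.0011]
```

View pics/w4.png

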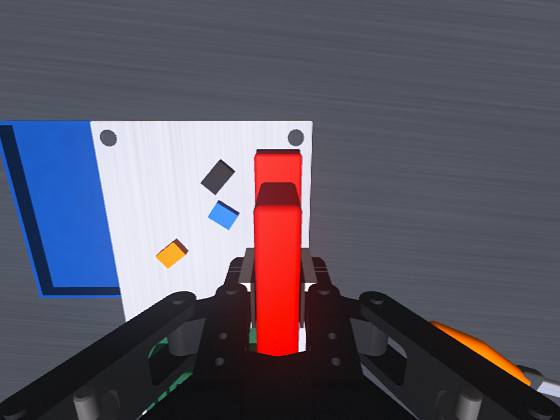

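The held scraper hangs straight over the plate's left strip. Black (218,177), blue (224,215) and orange (171,254) all lie on its tray side. Lower and wipe.

```bash
python3 -m crank '{"offset":[[0,-1,20],[0,-1,32],[0,-1,36.5],[0,-1,37],[0,-1,37]],"turn":[[0,0,0],[0,0,0],[0,0,0],[0,0,0],[0,0,0]],"claw":[10,10,10,10,10]}' 
python3 -c "
from h import *
plan(.5368,-.0147,.0625,.096+np.pi)"
```

```text
time_s: 8.25
tool_pos: [0.5232, 0.1251, 0.0631]
tcp_rot: [-0.0, -0.049, 0.999, 0.001]
wrist_force: [0.3, -0.3, -1.7]
width: 0.0189
at [0.5232 0.1251 0.0631] yaw -3.044 t 8.25 F [ 0.3 -0.3 -1.7] w 18.9 -> offset [ 1.000e-01 -1.405e+02  4.000e-01] turn [ 0.0011 -0.0004  0.0016]
```

```bash
python3 -m crank '{"offset":[[0,-7,0.3],[0,-14,0.3],[0,-22,0.3],[0,-30,0.3],[0,-38,0.3]],"turn":[[0,0,0],[0,0,0],[0,0,0],[0,0,0],[0,0,0]],"claw":[10,10,10,10,10]}' |tr '\n' ' '
python3 -m crank '{"offset":[[0,-8,0],[0,-16,0],[0,-24,0],[0,-32,0],[0,-40,0]],"turn":[[0,0,0],[0,0,0],[0,0,0],[0,0,0],[0,0,0]],"claw":[10,10,10,10,10]}' |tr '\n' ' '
python3 -m crank '{"offset":[[0,-8,0],[0,-16,0],[0,-24,0],[0,-32,0],[0,-40,0]],"turn":[[0,0,0],[0,0,0],[0,0,0],[0,0,0],[0,0,0]],"claw":[10,10,10,10,10]}' |tr '\n' ' '
python3 -c "
from h import *
plan(.5368,-.0147,.0625,.096+np.pi)"
```

```text
time_s: 8.75 tool_pos: [0.527, 0.0863, 0.0629] tcp_rot: [-0.0, -0.049, 0.999, 0.001] wrist_force: [-0.3, 0.4, -1.6] width: 0.0192 time_s: 9.25 tool_pos: [0.5309, 0.0458, 0.0628] tcp_rot: [-0.0, -0.048, 0.999, 0.001] wrist_force: [-0.3, 0.6, -1.7] width: 0.0192 time_s: 9.75 tool_pos: [0.5349, 0.0054, 0.0627] tcp_rot: [-0.0, -0.049, 0.999, 0.001] wrist_force: [-0.1, -0.4, -1.7] width: 0.0192 at [0.5349 0.0054 0.0627] yaw -3.0445 t 9.75 F [-0.1 -0.4 -1.7] w 19.2 -> offset [  0.  -20.2   0.2] turn [ 0.0011 -0.0002  0.001 ]
```

```bash
python3 -m crank '{"offset":[[0,-7,0],[0,-13,0],[0,-19,0],[0,-24,0],[0,-24,0]],"turn":[[0,0,0],[0,0,0],[0,0,0],[0,0,0],[0,0,0]],"claw":[10,10,10,10,10]}' |tr '\n' ' '
python3 - <<'E'
from h import *
c,p,d=shot("wrist","w5")
E
```

```text
time_s: 10.25 tool_pos: [0.5373, -0.0191, 0.0627] tcp_rot: [-0.0, -0.048, 0.999, 0.0] wrist_force: [-0.2, 0.4, -1.8] width: 0.0194
```

View pics/w5.png

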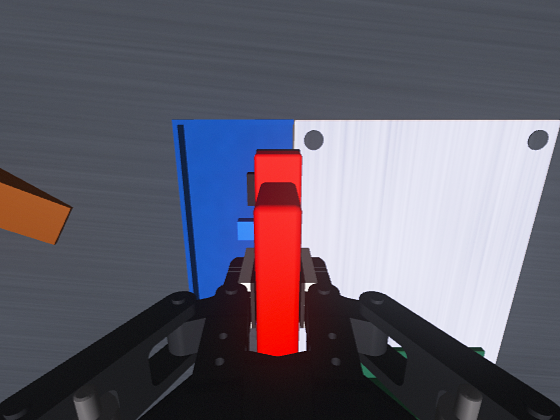

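The plate is clear. Black (250,190) and blue (246,230) show beyond the scraper in the tray, and orange is hidden. I lift and look again on the way back.

```bash
python3 -m crank '{"offset":[[0,0,-30],[0,10,-60],[0,50,-65],[0,90,-65],[0,110,-65]],"turn":[[0,0,0],[0,0,0],[0,0,0],[0,0,0],[0,0,0]],"claw":[10,10,10,10,10]}' |tr '\n' ' '
python3 - <<'E'
from h import *
c,p,d=shot("wrist","w6"); W=cloud(c,d); h=hsv(p)
F=(W-[.6052,.0773,0])@R.from_euler("z",.096).as_matrix()
T=(F[...,0]>-.16)&(F[...,0]<.01)&(F[...,1]<-.078)&(F[...,1]>-.16)&(d>0)
m=T&(F[...,2]>.0065)&(F[...,0]>-.144)&(F[...,1]>-.149)&(F[...,0]<-.006)
n,l,s,ce=cv2.connectedComponentsWithStats(m.astype(np.uint8))
for i in range(1,n):
  if s[i,4]>30: print(s[i,4],ce[i].round(),(F[l==i].mean(0)*1000).round(1),(F[l==i].max(0)*1000).round(),np.median(p[l==i],0))
plan(.4804,.3307,.11,2.844)
E
```

```text
time_s: 10.8 tool_pos: [0.5265, 0.0935, 0.1285] tcp_rot: [0.0, -0.049, 0.999, 0.001] wrist_force: [-0.0, 0.3, -1.7] width: 0.019 443 [135. 171.] [-104.8 -102.3   10.2] [-93. -95.  12.] [63. 48. 47.]
351 [134. 203.] [ -75.  -107.1   10.2] [-67. -98.  13.] [248. 136.  39.]
308 [159. 239.] [-41.2 -86.3  15.4] [-29. -78.  22.] [ 42.  175.  244.5]
at [0.5261 0.0956 0.1282] yaw -3.0405 t 10.85 F [-0.4  2.4 -1.8] w 19.2 -> offset [ 21.8 238.4  19.4] turn [ 0.0048 -0.0005  0.3987]
```

View pics/w6.png

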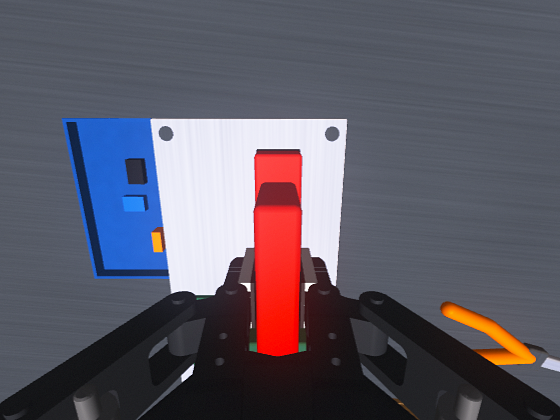

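All three chips are in the tray. Black (136,171) and blue (134,203) lie flat; orange (157,239) stands on edge against the plate's side wall, outside y -80 and below the plate top. Return the scraper to its spot.

```bash
python3 -m crank '{"offset":[[4,40,0],[8,80,0],[12,120,0],[16,160,5],[19,195,10]],"turn":[[0,0,0.08],[0,0,0.16],[0,0,0.24],[0,0,0.32],[0,0,0.399]],"claw":[10,10,10,10,10]}' |tr '\n' ' '
python3 -c "
from h import *
plan(.4804,.3307,.0400,2.844)"
```

```text
time_s: 11.35 tool_pos: [0.487, 0.2896, 0.1192] tcp_rot: [-0.0, 0.15, 0.989, 0.003] wrist_force: [0.6, -0.4, -1.0] width: 0.0189 at [0.487  0.2896 0.1192] yaw 2.8414 t 11.35 F [ 0.6 -0.4 -1. ] w 18.9 -> offset [18.4 36.9 79.4] turn [ 0.0052 -0.0012 -0.0026]
```

```bash
python3 -m crank '{"offset":[[10,25,10],[18,37,35],[18,37,60],[18,37,74],[18,37,79]],"turn":[[0.005,-0.001,-0.002],[0.005,-0.001,-0.002],[0.005,-0.001,-0.002],[0.005,-0.001,-0.002],[0.005,-0.001,-0.002]],"claw":[10,10,10,10,10]}' |tr '\n' ' '
python3 -m crank '{"offset":[[0,0,0],[0,0,0.5]],"turn":[[0,0,0],[0,0,0]],"claw":[10,10]}' |tr '\n' ' '
python3 -c "
from h import *
plan(.4804,.3307,.0395,2.844)"
```

```text
time_s: 11.85 tool_pos: [0.4789, 0.3302, 0.0393] tcp_rot: [-0.002, 0.148, 0.989, -0.001] wrist_force: [-9.8, -3.2, 29.0] width: 0.0192 time_s: 12.05 tool_pos: [0.4789, 0.3302, 0.0395] tcp_rot: [-0.002, 0.148, 0.989, -0.001] wrist_force: [-2.1, -0.3, 2.9] width: 0.0193 at [0.4789 0.3302 0.0395] yaw 2.8442 t 12.05 F [-2.1 -0.3  2.9] w 19.3 -> offset [-1.2  0.9 -0. ] turn [-0.0023 -0.0032  0.0002]
```

Standing on the bench with light contact; open and rise.

```bash
python3 -m crank '{"offset":[[0,0,0],[0,0,0],[0,0,0],[0,0,0],[0,0,0]],"turn":[[0,0,0],[0,0,0],[0,0,0],[0,0,0],[0,0,0]],"claw":[60,85,85,85,85]}' |tr '\n' ' '
python3 -m crank '{"offset":[[0,0,-30],[0,0,-70],[0,0,-115],[0,0,-160],[0,0,-200]],"turn":[[0,0,0],[0,0,0],[0,0,0],[0,0,0],[0,0,0]],"claw":[85,85,85,85,85]}' |tr '\n' ' '
python3 - <<'E'
from h import *
c,p,d=shot("scene"); blobs(c,p,d,"red",100,(.4,.6,.2,.45))
print(arm.sense()['joints'].round(2)); plan(.45,-.334,.22,np.pi-.243)
E
```

```text
time_s: 12.55 tool_pos: [0.479, 0.3302, 0.0395] tcp_rot: [-0.002, 0.148, 0.989, -0.001] wrist_force: [-0.9, -0.2, 0.2] width: 0.0849 time_s: 13.05 tool_pos: [0.4798, 0.3305, 0.242] tcp_rot: [-0.001, 0.148, 0.989, -0.0] wrist_force: [0.6, 0.4, -0.3] width: 0.0852 red px [375. 254.] n 375 rect mm [481. 334.] [ 24. 109.] 72.8 z [13.5 46.2 72.9]
[0.6  0.35 0.04 1.25 0.   0.9 ]
at [0.4826 0.3324 0.249 ] yaw 2.8441 t 13.1 F [2.3 1.2 3.9] w 84.8 -> offset [-164.1 -646.9   24.8] turn [ 0.0076  0.0049 -0.0545]
```

```bash
python3 -m crank '{"offset":[[-12,-48,0],[-24,-96,0],[-36,-144,0],[-48,-192,0],[-60,-240,0]],"turn":[[0,0,0],[0,0,0],[0,0,0],[0,0,0],[0,0,0]],"claw":[85,85,85,85,85]}' |tr '\n' ' '
python3 -m crank '{"offset":[[-12,-48,0],[-24,-96,0],[-36,-144,0],[-48,-192,0],[-60,-240,0]],"turn":[[0,0,0],[0,0,0],[0,0,0],[0,0,0],[0,0,0]],"claw":[85,85,85,85,85]}' |tr '\n' ' '
python3 - <<'E'
from fit import *
y=MASK["yellow"](h)&(abs(W[...,0]-.45)<.09)&(abs(W[...,1]+.334)<.09)&(d>0)
fit(y,"wedge"); fit(y&(Z>.039)&(Z<.044),"tail top"); fit(y&(Z<.03),"ramp")
print(np.median(Z[y&(Z>.039)]))
o=R.from_euler("z",-.243).apply([-.035,0,0])+[.45,-.334,0]; print(o)
plan(o[0],o[1],.15,np.pi-.243)
E
```

```text
time_s: 13.6 tool_pos: [0.4691, 0.0836, 0.2473] tcp_rot: [0.003, 0.148, 0.989, 0.003] wrist_force: [1.0, -0.7, -0.7] width: 0.085 time_s: 14.1 tool_pos: [0.4558, -0.1654, 0.2457] tcp_rot: [0.003, 0.148, 0.989, 0.003] wrist_force: [0.9, 0.1, -0.2] width: 0.085 scr top 682 [479.8 331.2] [20.5 79.5] 73.0
scr foot 440 [479.5 330.9] [ 25.9 109.7] 73.0
plate 9122 [536.5  70.7] [162.8 159.7] 5.5
0.08 x [459.6 460.9] y lo -51.5 0.76 hi 106.9 0.89
0.09 x [460.  461.2] y lo -56.8 0.47 hi 101.3 0.6
0.096 x [460.1 461.4] y lo -60.2 0.33 hi 98.0 0.52
0.105 x [460.2 461.5] y lo -65.0 0.56 hi 93.1 0.62
0.115 x [460.1 461.6] y lo -70.4 0.88 hi 87.8 0.81
blk 119 [499.   76.1] [18.8 32.2] 73.5
blue 110 [519.7  79.9] [30.4 18.2] 35.2
org 119 [560.2  42.8] [14.  20.1] 44.5
wedge 1720 [ 448.3 -340. ] [ 49.9 109.8] 75.4
tail top 453 [ 416.2 -324.5] [34.6 39.7] 75.9
ramp 1184 [ 448.6 -340. ] [ 49.9 109.1] 75.4
0.04156981238896412
[ 0.41602828 -0.32557846  0.        ]
at [ 0.4558 -0.1654  0.2457] yaw 2.8447 t 14.1 F [ 0.9  0.1 -0.2] w 85.0 -> offset [  -8.3 -165.5   94.4] turn [ 0.0077  0.006  -0.0539]
```

```bash
python3 -m crank '{"offset":[[-2,-40,10],[-4,-80,30],[-6,-120,55],[-8,-155,80],[-8,-165,94]],"turn":[[0.008,0.006,-0.05],[0.008,0.006,-0.053],[0.008,0.006,-0.053],[0.008,0.006,-0.053],[0.008,0.006,-0.053]],"claw":[85,85,85,85,85]}' |tr '\n' ' '
python3 -m crank '{"offset":[[0,0,0],[0,0,0]],"turn":[[0,0,0],[0,0,0]],"claw":[85,85]}' |tr '\n' ' '
python3 - <<'E'
from h import *
c,p,d=shot("wrist","w7"); blobs(c,p,d,"yellow",100)
W=cloud(c,d);m=MASK["yellow"](hsv(p))&(abs(W[...,2]-.042)<.003); r=cv2.minAreaRect((W[m][:,:2]*1000).astype(np.float32)); print(m.sum(),r)
plan(.4162,-.325,.010,np.pi-.245)
E
```

```text
time_s: 14.6 tool_pos: [0.4142, -0.3276, 0.1482] tcp_rot: [-0.001, 0.124, 0.992, -0.0] wrist_force: [0.3, 1.7, -1.0] width: 0.0854 time_s: 14.8 tool_pos: [0.4137, -0.3274, 0.1478] tcp_rot: [-0.001, 0.124, 0.992, 0.0] wrist_force: [0.2, -0.7, 0.6] width: 0.0849 yellow px [280. 224.] n 3534 rect mm [ 450. -334.] [ 38. 111.] 78.3 z [ 2.3 26.9 42.5]
1652 ((415.9335632324219, -325.121337890625), (33.584381103515625, 40.47693634033203), 76.8833999633789)
at [ 0.4144 -0.3272  0.1486] yaw 2.8942 t 14.85 F [-0.1  0.1 -1. ] w 85.1 -> offset [ -1.4   2.6 138.6] turn [-0.0002 -0.0015 -0.0024]
```

View pics/w7.png

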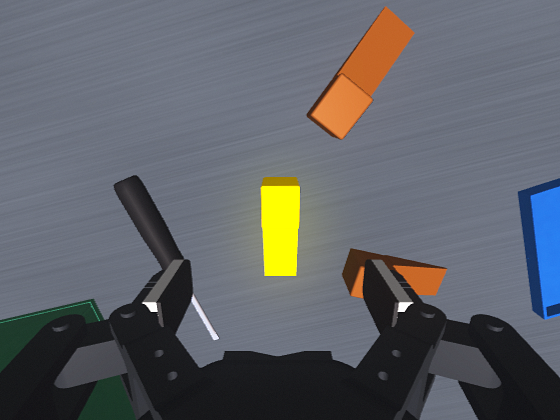

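The wedge at (280,225) is aligned with the pads. Before descending I check the clearance of the screwdriver (150,220) and brown wedge (395,275) against the finger footprint.

```bash
python3 - <<'E'
from h import *
s=arm.sense(); c,p,d=shot("wrist"); W=cloud(c,d)
T=(W-[.416,-.325,0])@R.from_euler("z",-.24).as_matrix()  # wedge-ish frame
m=(W[...,2]>.006)&(W[...,2]<.06)&(d>0)&(abs(T[...,0])<.03)&(abs(T[...,1])>.022)&(abs(T[...,1])<.1)
n,l,st,ce=cv2.connectedComponentsWithStats(m.astype(np.uint8))
for i in range(1,n):
  if st[i,4]>15: print(st[i,4],ce[i].round(),(T[l==i].min(0)*1000).round(),(T[l==i].max(0)*1000).round())
plan(.416,-.325,.010,np.pi-.24)
E
```

```text
at [ 0.4149 -0.3272  0.149 ] yaw 2.8949 t 14.9 F [-0.1  0.1 -0.1] w 84.9 -> offset [ -0.7   2.5 139. ] turn [-0.0007 -0.0006 -0.0067]
```

Finger footprint is clear; descend and grip.

```bash
python3 -m crank '{"offset":[[-0.5,2,40],[-0.5,2.3,85],[-0.7,2.5,120],[-0.7,2.5,135],[-0.7,2.5,138]],"turn":[[0,0,-0.007],[0,0,-0.007],[0,0,-0.007],[0,0,-0.007],[0,0,-0.007]],"claw":[85,85,85,85,85]}' |tr '\n' ' '
python3 -m crank '{"offset":[[0,0,0],[0,0,0],[0,0,0],[0,0,0],[0,0,0]],"turn":[[0,0,0],[0,0,0],[0,0,0],[0,0,0],[0,0,0]],"claw":[20,20,20,20,20]}' |tr '\n' ' '
python3 -m crank '{"offset":[[0,0,0],[0,0,0],[0,0,0]],"turn":[[0,0,0],[0,0,0],[0,0,0]],"claw":[20,20,20]}' |tr '\n' ' '
python3 - <<'E'
from h import *
# target: wedge tail grip centre at fixture x
f=R.from_euler("z",.096)
for gx in(-110,-52): print(gx,(f.apply([gx/1000,0,0])+[.6052,.0773,0]).round(4))
g=f.apply([-.110,0,0])+[.6052,.0773,0]
plan(g[0],g[1],.10,.096-np.pi)
E
```

```text
time_s: 15.4 tool_pos: [0.4157, -0.3233, 0.01] tcp_rot: [-0.001, 0.119, 0.993, 0.0] wrist_force: [0.1, -0.1, 0.5] width: 0.085 time_s: 15.9 tool_pos: [0.417, -0.3243, 0.0116] tcp_rot: [0.0, 0.119, 0.993, -0.0] wrist_force: [-0.2, -0.1, 5.5] width: 0.033 time_s: 16.2 tool_pos: [0.4168, -0.3243, 0.0116] tcp_rot: [0.0, 0.119, 0.993, -0.0] wrist_force: [-0.5, -0.1, 1.8] width: 0.0331 -110 [0.4957 0.0668 0.    ]
-52 [0.5534 0.0723 0.    ]
at [ 0.4168 -0.3243  0.0116] yaw 2.9035 t 16.2 F [-0.5 -0.1  1.8] w 33.1 -> offset [ 15.5 398.5 -88.7] turn [-0.0008  0.     -0.3341]
```

```bash
python3 -m crank '{"offset":[[0,0,-30],[0,0,-70],[1,30,-85],[2,75,-88],[4,120,-88]],"turn":[[0,0,0],[0,0,0],[0,0,-0.1],[0,0,-0.2],[0,0,-0.3]],"claw":[20,20,20,20,20]}' |tr '\n' ' '
python3 -c "
from h import *
plan(.4957,.0668,.10,.096-np.pi)"
```

```text
time_s: 16.7 tool_pos: [0.4422, -0.2062, 0.1005] tcp_rot: [0.001, -0.032, 0.999, -0.001] wrist_force: [0.3, 0.3, -1.4] width: 0.033 at [ 0.4422 -0.2062  0.1005] yaw -3.0776 t 16.7 F [ 0.3  0.3 -1.4] w 33.0 -> offset [-7.09e+01  2.69e+02  2.00e-01] turn [-0.0019  0.0022 -0.032 ]
```

```bash
python3 -m crank '{"offset":[[-12,45,0],[-24,90,0],[-36,135,0],[-48,180,0],[-60,225,0]],"turn":[[-0.002,0.002,-0.032],[-0.002,0.002,-0.032],[-0.002,0.002,-0.032],[-0.002,0.002,-0.032],[-0.002,0.002,-0.032]],"claw":[20,20,20,20,20]}' |tr '\n' ' '
python3 -m crank '{"offset":[[-8,30,0],[-11,43,0],[-11,43,0],[-11,43,0]],"turn":[[0,0,0],[0,0,0],[0,0,0],[0,0,0]],"claw":[20,20,20,20]}' |tr '\n' ' '
python3 - <<'E'
from h import *
for n in("scene","wrist"):
    c,p,d=shot(n); W=cloud(c,d)
    F=(W-[.6052,.0773,0])@R.from_euler("z",.096).as_matrix()*1000
    m=MASK["yellow"](hsv(p))&(d>0)&(abs(F[...,1])<40)&(F[...,0]>-150)&(F[...,0]<30)
    X=F[m]; print(n,len(X))
    if len(X)>20: r=cv2.minAreaRect(X[:,:2].astype(np.float32)); print(r,X.min(0),X.max(0))
    if n=="wrist": cv2.imwrite("pics/w8.png",p)
    else: cv2.imwrite("pics/s8.png",cv2.resize(p[180:300,200:360],None,fx=4,fy=4,interpolation=cv2.INTER_CUBIC))
plan(.4957,.0668,.0340,.096-np.pi)
E
```

```text
time_s: 17.2 tool_pos: [0.4874, 0.024, 0.1001] tcp_rot: [-0.0, -0.048, 0.999, 0.0] wrist_force: [0.7, -0.9, -1.2] width: 0.0334 time_s: 17.6 tool_pos: [0.4937, 0.0671, 0.0998] tcp_rot: [-0.001, -0.048, 0.999, -0.0] wrist_force: [0.3, 0.3, -1.1] width: 0.033 scene 8
wrist 7785
((-61.139644622802734, -2.377717971801758), (38.427120208740234, 144.99258422851562), 85.79515075683594) [-133.12294831  -26.8551859    29.07999667] [  9.75271992  17.13832349 173.68725726]
at [0.4937 0.0665 0.0999] yaw -3.0475 t 17.7 F [-0.1 -0.6 -1.9] w 32.9 -> offset [-2.1  0.2 65.9] turn [-0.0005 -0.001  -0.0019]
```

View pics/s8.png

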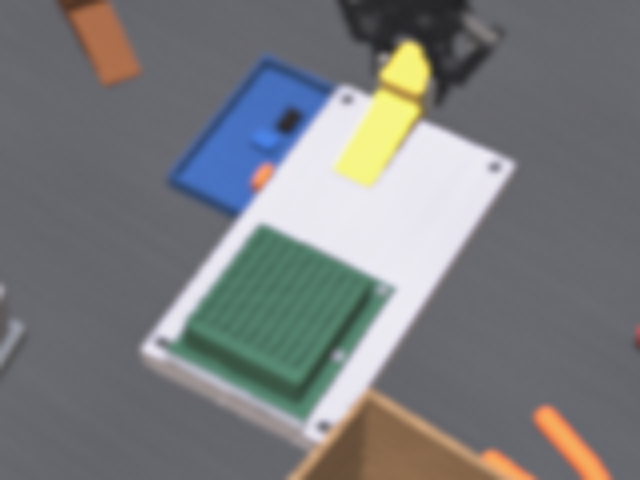

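The scene crop shows the wedge held over the near part of the plate, nose corners at crop (335,172) and (372,186), pointing at the cover's front edge. All three chips are still in the tray. Lower it onto the plate and measure the nose.

```bash
python3 -m crank '{"offset":[[-1,0,30],[-2,0,52],[-2,0,62],[-2,0,65.5],[-2,0,66]],"turn":[[0,0,0],[0,0,0],[0,0,0],[0,-0.001,-0.002],[0,-0.001,-0.002]],"claw":[20,20,20,20,20]}' |tr '\n' ' '
python3 - <<'E'
from h import *
c,p,d=shot("scene")
cv2.imwrite("pics/s9.png",cv2.resize(p[190:275,235:340],None,fx=6,fy=6,interpolation=cv2.INTER_CUBIC))
W=cloud(c,d); F=(W-[.6052,.0773,0])@R.from_euler("z",.096).as_matrix()*1000
h=hsv(p); m=(abs(h[...,0]*1.-28)<8)&(h[...,1]>60)&(d>0)&(abs(F[...,1])<45)&(F[...,0]>-150)&(F[...,0]<30)&(F[...,2]>15)&(F[...,2]<75)
X=F[m]; b=np.round(X[:,0]/10)
for k in np.unique(b): q=X[b==k]; print(k*10,len(q),q[:,1].mean().round(1),q[:,1].min().round(),q[:,1].max().round(),q[:,2].mean().round(1))
plan(.4957,.0668,.0335,.096-np.pi)
E
```

```text
time_s: 18.2 tool_pos: [0.4956, 0.0659, 0.0342] tcp_rot: [-0.0, -0.047, 0.999, -0.0] wrist_force: [-0.2, 0.1, -1.5] width: 0.033 -130.0 4 -10.5 -15.0 -6.0 60.9
-120.0 16 -6.9 -17.0 7.0 65.0
-110.0 26 -5.5 -20.0 11.0 64.7
-100.0 36 -3.4 -24.0 19.0 62.6
-90.0 69 1.3 -18.0 18.0 54.0
-80.0 38 1.3 -16.0 18.0 42.2
-70.0 38 1.2 -16.0 18.0 38.5
-60.0 33 -1.0 -16.0 17.0 35.7
-50.0 32 -0.7 -18.0 17.0 32.6
-40.0 31 0.6 -17.0 16.0 30.8
-30.0 41 -1.1 -19.0 17.0 26.8
-20.0 13 -2.3 -15.0 14.0 24.9
at [0.4961 0.0662 0.0344] yaw -3.0463 t 18.25 F [-0.7 -0.5 -1. ] w 33.2 -> offset [0.3 0.7 0.9] turn [-0.0005  0.0008 -0.0008]
```

View pics/s9.png

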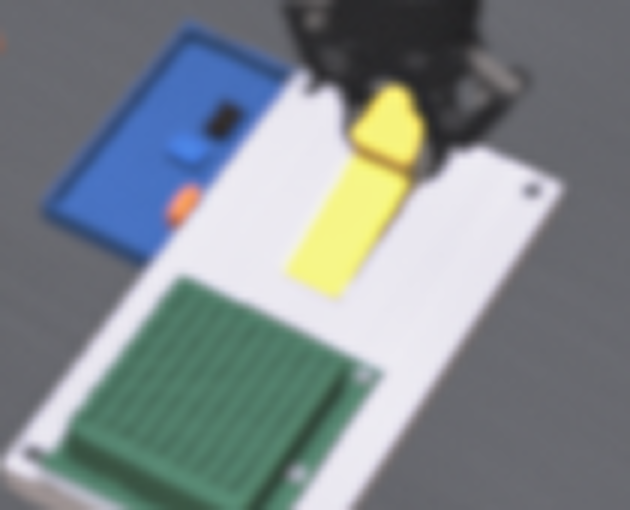

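The wedge lies straight on the plate, nose at fixture x about -19, y about -1. Settle it and slide it towards the lip.

```bash
python3 -m crank '{"offset":[[0,0.5,1],[0,0.5,1.2],[0,0.5,1.2]],"turn":[[0,0,0],[0,0,0],[0,0,0]],"claw":[20,20,20]}' |tr '\n' ' '
python3 -m crank '{"offset":[[-8,0,0],[-16,0,0],[-24,0,0],[-32,0,0],[-35,0,0]],"turn":[[0,0,0],[0,0,0],[0,0,0],[0,0,0],[0,0,0]],"claw":[20,20,20,20,20]}' |tr '\n' ' '
cat > lip.py <<'E'
from h import *
f=R.from_euler("z",.096).as_matrix()
out=[]
for n in("scene",):
    c,p,d=shot(n); W=cloud(c,d); F=(W-[.6052,.0773,0])@f*1000; h=hsv(p)
    g=(abs(h[...,0]*1.-75)<20)&(h[...,1]>80)&(d>0)&(abs(F[...,1])<50)
    for a,b in((38,70),(100,132)):
        q=F[g&(F[...,0]>a)&(F[...,0]<b)&(F[...,2]>60)]; print(n,a,len(q),"hood top z",np.percentile(q[:,2],[50,80]).round(2))
g=f@[-.052,0,0]+[.6052,.0773,0]; plan(g[0],g[1],.0330,.096-np.pi)
E
python3 lip.py
```

```text
time_s: 18.55 tool_pos: [0.4965, 0.0667, 0.0337] tcp_rot: [0.001, -0.048, 0.999, -0.0] wrist_force: [0.4, -0.5, -1.2] width: 0.0332 time_s: 19.05 tool_pos: [0.5331, 0.0703, 0.0337] tcp_rot: [0.002, -0.048, 0.999, -0.0] wrist_force: [0.1, -0.1, -1.1] width: 0.0332 scene 38 245 hood top z [69.03 72.25]
scene 100 314 hood top z [69.02 72.52]
at [0.533  0.0703 0.0337] yaw -3.0463 t 19.1 F [ 0.9  1.1 -1.4] w 33.3 -> offset [-20.5   0.1   0.8] turn [-0.0005  0.0031 -0.0008]
```

```bash
python3 -m crank '{"offset":[[0,0,0.7],[0,0,1.2],[0,0,1.2]],"turn":[[0,0.003,0],[0,0.003,0],[0,0.003,0]],"claw":[20,20,20]}' |tr '\n' ' '
python3 -m crank '{"offset":[[-3,0,0],[-6,0,0],[-9,0,0],[-12,0,0],[-12,0,0]],"turn":[[0,0,0],[0,0,0],[0,0,0],[0,0,0],[0,0,0]],"claw":[20,20,20,20,20]}' |tr '\n' ' '; python3 lip.py
```

```text
time_s: 19.4 tool_pos: [0.5328, 0.0702, 0.0336] tcp_rot: [0.0, -0.048, 0.999, -0.0] wrist_force: [-1.6, -1.2, 8.5] width: 0.0331 time_s: 19.9 tool_pos: [0.541, 0.071, 0.0336] tcp_rot: [-0.003, -0.048, 0.999, -0.0] wrist_force: [-8.5, -1.2, 11.4] width: 0.0332 scene 38 254 hood top z [69.97 72.5 ]
scene 100 308 hood top z [69.59 73.08]
at [0.541  0.0709 0.0336] yaw -3.0463 t 19.95 F [-8.6  0.1 10. ] w 33.2 -> offset [-12.5   0.2   0.5] turn [-0.0006 -0.0064 -0.0007]
```

```bash
python3 -m crank '{"offset":[[-3,0,0],[-6,0,0],[-9,0,0],[-12,0,0],[-12,0,0]],"turn":[[0,-0.004,0],[0,-0.004,0],[0,-0.004,0],[0,-0.004,0],[0,-0.004,0]],"claw":[20,20,20,20,20]}' |tr '\n' ' '; python3 lip.py
```

```text
time_s: 20.45 tool_pos: [0.5497, 0.0717, 0.0336] tcp_rot: [-0.004, -0.048, 0.999, -0.001] wrist_force: [-7.9, -0.5, 10.9] width: 0.033 scene 38 254 hood top z [70.68 74.49]
scene 100 307 hood top z [69.95 73.33]
at [0.5497 0.0718 0.0336] yaw -3.0462 t 20.5 F [-8.2 -0.1  8.9] w 33.4 -> offset [-3.8  0.2  0.6] turn [-0.0006 -0.0082 -0.0006]
```

```bash
python3 -m crank '{"offset":[[-3,0,0],[-5,0,0],[-8,0,0],[-8,0,0],[-8,0,0]],"turn":[[0,-0.006,0],[0,-0.006,0],[0,-0.006,0],[0,-0.006,0],[0,-0.006,0]],"claw":[20,20,20,20,20]}' |tr '\n' ' '; python3 lip.py; python3 - <<'E'
from h import *
for n in ("wrist","side"):
    c,p,d=shot(n,"f"+n)
c,p,d=shot("scene"); cv2.imwrite("pics/s10.png",cv2.resize(p[190:290,235:340],None,fx=6,fy=6,interpolation=cv2.INTER_CUBIC))
# flange top heights near front edge, in fixture frame, off-centre of wedge
W=cloud(c,d); F=(W-[.6052,.0773,0])@R.from_euler("z",.096).as_matrix()*1000; h=hsv(p)
g=(abs(h[...,0]*1.-75)<20)&(h[...,1]>80)&(d>0)&(abs(F[...,1])<58)
for a in range(0,150,8):
    q=F[g&(F[...,0]>=a)&(F[...,0]<a+8)]
    if len(q)>5: print(a,len(q),np.percentile(q[:,2],[10,50,90]).round(1))
E
```

```text
time_s: 21.0 tool_pos: [0.5544, 0.0722, 0.0336] tcp_rot: [-0.004, -0.048, 0.999, -0.001] wrist_force: [-8.4, -1.4, 9.5] width: 0.0334 scene 38 261 hood top z [71.94 75.89]
scene 100 309 hood top z [70.29 73.75]
at [0.5544 0.0721 0.0336] yaw -3.0462 t 21.05 F [-8.6 -0.5  9.1] w 33.2 -> offset [0.9 0.3 0.6] turn [-0.0007 -0.008  -0.0006]
32 16 [35.6 65.6 70. ]
40 67 [56.2 70.7 75.9]
48 83 [63.2 71.4 76.5]
56 84 [49.7 71.8 76.6]
64 81 [52.7 70.8 77.2]
72 82 [65.1 71.7 77. ]
80 82 [65.6 70.9 76. ]
88 82 [66. 71. 76.]
96 80 [64.8 69.7 75.9]
104 92 [63.7 69.7 75.6]
112 81 [57.  69.6 75.1]
120 96 [55.1 68.7 74.5]
128 102 [61.9 68.1 73.4]
136 210 [31.5 56.2 68.1]
144 23 [33.  35.1 59.9]
```

View pics/s10.png

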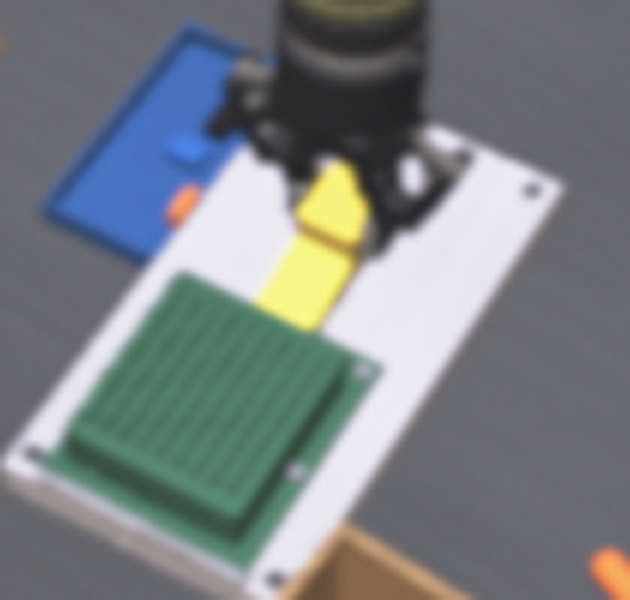

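The scene shows the wedge nose under the middle of the cover's front edge, fingers well clear of the cover, and blue and orange chips in the tray (black hidden by the gripper). Against the closed cover the hood top rose 2.9–3.6 mm in front and about 1.3 mm behind, roughly 0.037 rad or 5 mm. A last stability check, then hand in.

```bash
python3 lip.py; python3 - <<'E'
from h import *
from bench import workorder
s=arm.sense(); print(s["tool_pos"].round(4),s["qd"].round(3),s["width"])
c,p,d=shot("scene"); blobs(c,p,d,"red",100,(.4,.6,.2,.45))
print(workorder.close_job())
E
```

```text
scene 38 265 hood top z [71.87 75.33]
scene 100 305 hood top z [70.35 73.73]
at [0.5544 0.0721 0.0336] yaw -3.0461 t 21.25 F [-7.9 -1.2  9.6] w 33.4 -> offset [0.9 0.3 0.6] turn [-0.0007 -0.008  -0.0005]
[0.5544 0.0721 0.0336] [ 0.     0.002 -0.002  0.002  0.    -0.002] 0.033372764324221586
red px [375. 254.] n 375 rect mm [482. 333.] [ 26. 109.] 71.2 z [14.2 47.4 72.7]
the job is handed in; nothing more can be done
None
```

The job is done and handed in at about 21 s of robot time; no verdict was reported.

I wiped all three chips into the tray with the 110 mm red scraper and stood it back where it had been. I then slid the yellow wedge flat along the plate under the middle of the cover's front edge, and it is still gripped there.

**Last checks:**
- **Cover:** it is lifted about 0.037 rad, or roughly 5 mm. The slope of the hood top and the wedge's position agree.
- **Wedge:** the arm is still, the jaws read 33 mm across the wedge, and the tool tilt is 0.008 rad. The nose was about 1 mm off mid-width before the push.
- **Scraper:** standing at its place, 73 mm high in the image.

**Less certain:**
- **Orange chip:** it stands on edge against the plate's side wall instead of lying flat. It is inside the tray and below the plate top, but only about 4 mm past the plate's edge.
- **Black chip:** the gripper hid it in the last view, but it was lying flat in the tray in the view before the push.

An early move went the wrong way because joint 6 reached its limit. I corrected it with a half-turned grasp; nothing was touched.

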